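# Sieve the worn mill balls out with the slotted scoop

## Robot

A 7-joint arm with a two-finger parallel gripper is mounted at the origin on a cart in front of the work surface, level with it; the furniture and walls round the work are solid. World frame = base frame: x ahead of the robot, y to its left, z up, the work surface at z = 0. Lengths are in m, angles in rad, forces in N, time in s.
With the tool pointing down it reaches from about 0.425 to 0.875 m from the base axis. Payload 4.7 kg.
Tool frame: the origin (TCP) lies at the very end of the fingers, on their centre line; the grasp point (between the pads) lies 19 mm behind it; z points along the fingers, y is the line along which they close (so a half turn about z gives the same grasp; the last joint's range is limited). The gripper opens to 85 mm and grips with 20 to 120 N. Pads are 22 mm wide; open, the fingers measure 114 mm over their backs; the gripper's body (76 mm by 85 mm) begins 54 mm behind the grasp point. The pads swing forward as they close: fully open they stand 13 mm farther back than shut.
Start: joints at [-1.285, 0.321, -0.07, 1.45, 0.023, 1.371, -0.057], TCP at [0.175, 0.626, 0.231] pointing down, gripper open.
Joint ranges: [-2.86, 2.86], [-0.3, 2.09], [-1.38, 1.24], [0.06, 2.45], [-1.56, 4.7], [0.09, 2.05], [-2.69, 2.69]. Speed limits (rad/s): [2.57, 2.57, 3.14, 3.14, 3.14, 3.14, 3.14].

## Interface

Orientations are given as a rotation vector (axis times angle).
In Python, from station import status, imaging, ticket gives the robot as it stands. The module is installed in compiled form; this text tells all that it offers.
- The arm moves only by the shell command python3 -m creep 'ROWS' [FORCE]. ROWS is JSON, a list that holds one entry, the list of rows, each a list of 5 numbers: the opening, from 0 (shut) to 1 (fully open), then the shift along the world's x, y, z in cm, then the turn about the world's z in degrees. In form: [[[jaw, dx, dy, dz, twist], ...]]. A call has 1 to 5 rows; each row is the pose to reach, as a shift and turn from the pose commanded when the call began; what a row does not reach only later rows make up. A row lasts 1/12 s, in which the tool goes at most 41.7 mm and 7.16 degrees, less where a joint would pass 70% of its speed; a pose out of reach is approached as far as the arm can. A call with a gripper value outside its range is refused whole. The fingers move at their own pace and stop on an object; FORCE is the grip in N (left out, the last holds). Time passes only in rows, so rows that repeat a pose let the fingers close. It gives the time, the measured TCP pose, the force, the opening and the grip force at its end, in the units of the state.
- status.observe(): the state, without advancing time (a new reading comes with each control period).
- imaging.capture(name): name is "side" or "top" or "wrist"; returns a dict with "frame" (420x560x3 uint8, red, green, blue), "camera_matrix" (3x3 intrinsics, pixels), "R" (3x3) and "t" (3): a world point X has camera coordinates R X + t. Camera axes: x right, y down, z forward; pixel columns grow to the right and rows downward; lengths in m; the calibration is good to about 2 mm. A picture is of the moment at which its call begins. There is no depth.
- ticket.finish_job(): hands the job in; it is judged then, once.
The state is a dict: "time": time; "q": joint angles; "joint_velocities": joint speeds; "joint_torque": joint torques, N m; "position": TCP position; "ee_rot": TCP orientation; "force": force on the tool from outside, world axes, zero at the start; "torque": the same for the moment, N m; "gripper_width": finger opening in m; "finger_force": force on a finger pad.
Only numpy, scipy, OpenCV 4.12 (cv2) and the standard library are available. Lean on these libraries where they do the work, as an engineer would, in place of code of your own. Each camera call takes 0.05 s, during which the arm holds its last target. There are 200 camera calls.

## Task

Take the slotted scoop (green grip, not the solid one with the black grip), scoop up both large orange mill balls from the steel tray so that the two small worn black balls drop through the slots and stay in the tray, and tip the large balls into the blue dish. Then stand the scoop upright on the open bench, outside the tray, and let go. Never touch the balls with the fingers.

Things in the scene. Friction and masses are not known exactly. Their poses are not given: they have to be found in the camera images.
- slotted_scoop: Loose, 180 g, stands on its blade. Origin: blade underside; +x open front, facing robot's left. Rear wall outside x -42, tips x +45 mm (no lip), 92 wide, walls 26 high. Floor: four 4 mm tines along x, five 14 mm slots. Green grip 50 x 24 x 34 mm, centre (-40, 0, 89): pinch across y. A like one with solid floor and black grip, 106 mm tall, stands 13 to 18 cm to its left or right.
- tray: Fixed polished steel tray. Origin at bench level; +x to its leaning end (robot's left). Inside y +-52 mm; floor 3 mm up from the upright end x -120 to x +115, then an end wall leaning out 20 degrees; walls 38 high. Balls start at x 5 to 85. Lower the scoop (same heading) at x -72, push it along the floor to the far end: balls ride onto the blade; tilt the front up 20 degrees: they roll back.
- dish: Loose round blue dish, 0.5 kg, 150 mm across the rim, 45 mm high, inner floor 5 mm up and about 100 mm wide, wall 4 mm. Origin: centre of its underside.
- large_1_center (a point): Centre of a large orange ball (keeper), 36 mm diameter, 50 g; it rolls freely.
- large_2_center (a point): Centre of the other large orange ball (keeper), 36 mm diameter, 50 g; it rolls freely.
- small_1_center (a point): Centre of a small worn black ball, 10 mm diameter, 10 g; it passes the scoop's slots.
- small_2_center (a point): Centre of the other small worn black ball, 10 mm diameter, 10 g; it passes the scoop's slots.

How it is judged:
On the way:
1. both large balls lie in the slotted scoop, lifted clear of the tray, and both small balls are left in the tray (x of large_1_center in the frame of slotted_scoop between -0.045 and 0.05 m and y of large_1_center in the frame of slotted_scoop between -0.05 and 0.05 m and z of large_1_center in the frame of slotted_scoop between 0 and 0.05 m and x of large_2_center in the frame of slotted_scoop between -0.045 and 0.05 m and y of large_2_center in the frame of slotted_scoop between -0.05 and 0.05 m and z of large_2_center in the frame of slotted_scoop between 0 and 0.05 m and x of small_1_center in the frame of tray between -0.125 and 0.145 m and y of small_1_center in the frame of tray between -0.056 and 0.056 m and z of small_1_center in the frame of tray between 0 and 0.05 m and x of small_2_center in the frame of tray between -0.125 and 0.145 m and y of small_2_center in the frame of tray between -0.056 and 0.056 m and z of small_2_center in the frame of tray between 0 and 0.05 m and height (world z) of each of large_1_center, large_2_center above 0.065 m and height (world z) of slotted_scoop above 0.045 m), for 0.2 s.
At the end, for the whole second after the job is handed in: Both large balls rest inside the upright blue dish (centres within 70 mm of its axis and under 50 mm above its underside), both small balls are in the tray, and the slotted scoop stands still on the bench, upright within 10 degrees, its origin over 90 mm from the tray's (horizontal distance between each of large_1_center, large_2_center and dish below 0.07 m and z of large_1_center in the frame of dish between 0.005 and 0.05 m and linear speed of each of large_1, large_2 below 0.1 m/s and z of large_2_center in the frame of dish between 0.005 and 0.05 m and x of small_1_center in the frame of tray between -0.125 and 0.145 m and y of small_1_center in the frame of tray between -0.056 and 0.056 m and z of small_1_center in the frame of tray between 0 and 0.05 m and x of small_2_center in the frame of tray between -0.125 and 0.145 m and y of small_2_center in the frame of tray between -0.056 and 0.056 m and z of small_2_center in the frame of tray between 0 and 0.05 m and angle between dish's own z axis and vertical below 0.15 rad and angle between slotted_scoop's own z axis and vertical below 0.17 rad and height (world z) of slotted_scoop below 0.015 m and horizontal distance between slotted_scoop and tray above 0.09 m and linear speed of slotted_scoop below 0.03 m/s); the robot touches nothing.
It fails at once if the fingers touch a ball (contact force between the fingers and large_1 above 0.5 N or contact force between the fingers and large_2 above 0.5 N or contact force between the fingers and small_1 above 0.5 N or contact force between the fingers and small_2 above 0.5 N).
It also fails if it takes over 64 s, if anything falls off the work surface, if the arm or the gripper's body presses on something with over 40 N, if the wrist force passes 120 N, or if a joint passes its speed limit or range.

## Working session

There is one attempt and no reset: what is moved stays moved. The work goes in short steps, Python scripts to look and compute and a shell command to move; the robot and the scene stay as the last step left them, time stands still between calls to the robot, and variables do not carry over. Pictures are saved under pics/ and viewed, at most 10 in all, crops included, and the job is handed in when it is done.

```bash
mkdir -p pics; python3 - <<'E'
from station import status, imaging
import cv2,pickle,numpy as np
s=status.observe();print({k:np.round(v,3).tolist() for k,v in s.items()})
d={}
for n in("side","top","wrist"):
    c=imaging.capture(n);d[n]=c;cv2.imwrite(f"pics/a_{n}.png",c["frame"][:,:,::-1])
    print(n,np.round(c["R"],2).tolist(),np.round(-c["R"].T@c["t"],3),np.round(c["camera_matrix"],0).tolist())
pickle.dump(d,open("a.pkl","wb"))
E
```

```text
{'time': 0.0, 'q': [-1.285, 0.322, -0.07, 1.452, 0.023, 1.371, -0.057], 'joint_velocities': [-0.002, -0.001, -0.001, -0.0, 0.001, 0.002, -0.001], 'joint_torque': [-0.0, -49.358, -0.382, -31.433, 0.013, 0.011, -0.0], 'position': [0.174, 0.626, 0.23], 'ee_rot': [-0.426, -3.112, 0.003], 'force': [-0.218, 0.081, -0.093], 'torque': [-0.002, 0.027, 0.004], 'finger_force': 0.0, 'gripper_width': 0.085}
side [[-0.99, -0.12, 0.02], [-0.08, 0.52, -0.85], [0.1, -0.85, -0.52]] [0.393 0.891 0.598] [[492.0, 0.0, 284.0], [0.0, 492.0, 208.0], [0.0, 0.0, 1.0]]
top [[-0.02, -1.0, -0.01], [-0.99, 0.02, -0.15], [0.15, 0.01, -0.99]] [0.37  0.002 0.898] [[389.0, 0.0, 280.0], [0.0, 389.0, 210.0], [0.0, 0.0, 1.0]]
wrist [[0.27, 0.96, -0.0], [0.92, -0.26, 0.29], [0.27, -0.08, -0.96]] [0.104 0.646 0.374] [[351.0, 0.0, 284.0], [0.0, 351.0, 208.0], [0.0, 0.0, 1.0]]
```

View pics/a_top.png

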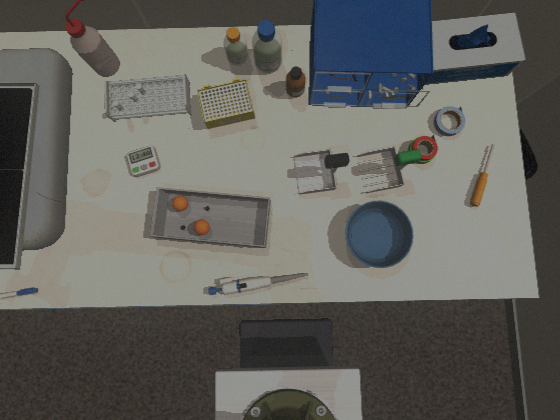

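View pics/a_side.png

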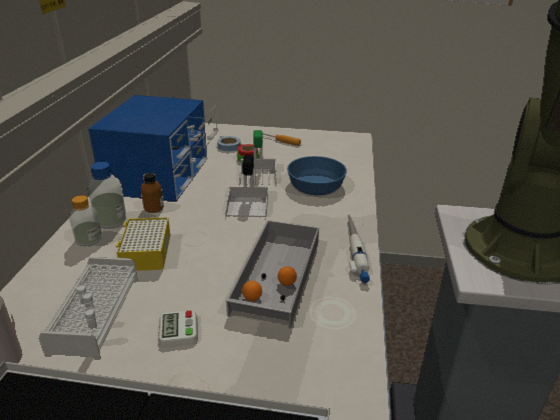

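```bash
cat > h.py <<'E'
import numpy as np,cv2
from station import status,imaging
def ray(c,px,z):
    K,R,t=c["camera_matrix"],c["R"],c["t"]
    o=-R.T@t; d=R.T@np.linalg.inv(K)@np.array([px[0],px[1],1.]); return o+d*(z-o[2])/d[2]
def proj(c,X):
    p=c["camera_matrix"]@(c["R"]@np.asarray(X,float)+c["t"]); return p[:2]/p[2]
def tri(c1,p1,c2,p2):
    P=[np.asarray(c["camera_matrix"])@np.c_[c["R"],c["t"]] for c in(c1,c2)]
    X=cv2.triangulatePoints(P[0],P[1],np.array(p1,float),np.array(p2,float))[:,0]; return X[:3]/X[3]
def hsv(c): return cv2.cvtColor(c["frame"],cv2.COLOR_RGB2HSV)
def blobs(m,amin=8):
    n,l,s,ce=cv2.connectedComponentsWithStats(m.astype(np.uint8)); return [(int(s[i,4]),s[i,:4].tolist(),ce[i].round(1).tolist()) for i in range(1,n) if s[i,4]>=amin]
GREEN=((45,120,50),(85,255,255)); ORANGE=((5,170,90),(18,255,255)); BLUE=((98,100,40),(115,255,200))
def mask(c,r): return cv2.inRange(hsv(c),*r)
E
python3 - <<'E'
import pickle; from h import *
d=pickle.load(open("a.pkl","rb"))
for n in("top","side"):
    c=d[n]
    for k,r in(("G",GREEN),("O",ORANGE),("B",BLUE)):
        for b in blobs(mask(c,r),25): print(n,k,b, ray(c,b[2],{'G':.1,'O':.021,'B':.02}[k]).round(3))
c=d["top"]
f=c["frame"][:,:,::-1]
m=np.hstack([cv2.resize(f[130:200,285:455],None,fx=4,fy=4,interpolation=cv2.INTER_CUBIC)]) 
m2=cv2.resize(f[180:255,140:285],(680,352),interpolation=cv2.INTER_CUBIC)
cv2.imwrite("pics/b.png",np.vstack([m[:, :680],m2])[:600])
E
```

```text
top G (211, [398, 140, 23, 22], [409.5, 154.7]) [ 0.602 -0.269  0.1  ]
top O (62, [228, 28, 11, 11], [232.9, 32.9]) [0.944 0.114 0.021]
top O (112, [475, 173, 12, 31], [481.0, 186.1]) [ 0.546 -0.454  0.021]
top O (122, [173, 196, 14, 14], [179.9, 202.4]) [0.524 0.237 0.021]
top O (118, [195, 220, 14, 13], [201.7, 226.0]) [0.469 0.186 0.021]
top B (10453, [310, 0, 208, 106], [380.5, 43.7]) [ 0.906 -0.246  0.02 ]
top B (243, [258, 20, 17, 21], [266.3, 28.6]) [0.953 0.031 0.02 ]
top B (429, [457, 25, 34, 23], [474.5, 37.8]) [ 0.915 -0.475  0.02 ]
top B (599, [315, 73, 53, 16], [340.0, 80.5]) [ 0.813 -0.143  0.02 ]
top B (440, [312, 92, 48, 13], [335.0, 97.7]) [ 0.77 -0.13  0.02]
top B (33, [374, 238, 10, 13], [378.9, 244.2]) [ 0.419 -0.213  0.02 ]
top B (48, [209, 287, 12, 8], [213.1, 290.4]) [0.325 0.16  0.02 ]
top B (82, [17, 288, 21, 7], [26.5, 290.8]) [0.333 0.576 0.02 ]
side G (125, [254, 131, 8, 16], [257.5, 138.5]) [ 0.594 -0.24   0.1  ]
side G (38, [186, 328, 6, 7], [188.5, 330.8]) [0.576 0.422 0.1  ]
side O (108, [276, 135, 24, 9], [287.9, 139.0]) [ 0.538 -0.43   0.021]
side O (129, [72, 195, 15, 14], [78.6, 200.4]) [ 0.968 -0.008  0.021]
side O (233, [278, 267, 18, 17], [286.5, 274.8]) [0.467 0.187 0.021]
side O (284, [242, 281, 20, 19], [251.5, 289.9]) [0.523 0.237 0.021]
side B (8106, [89, 95, 117, 106], [145.2, 141.4]) [ 0.94 -0.35  0.02]
side B (249, [175, 155, 16, 41], [183.1, 175.0]) [ 0.772 -0.167  0.02 ]
side B (1680, [288, 157, 58, 38], [316.5, 174.5]) [ 0.44  -0.222  0.02 ]
side B (84, [360, 270, 9, 13], [364.1, 276.5]) [0.325 0.17  0.02 ]
```

View pics/b.png

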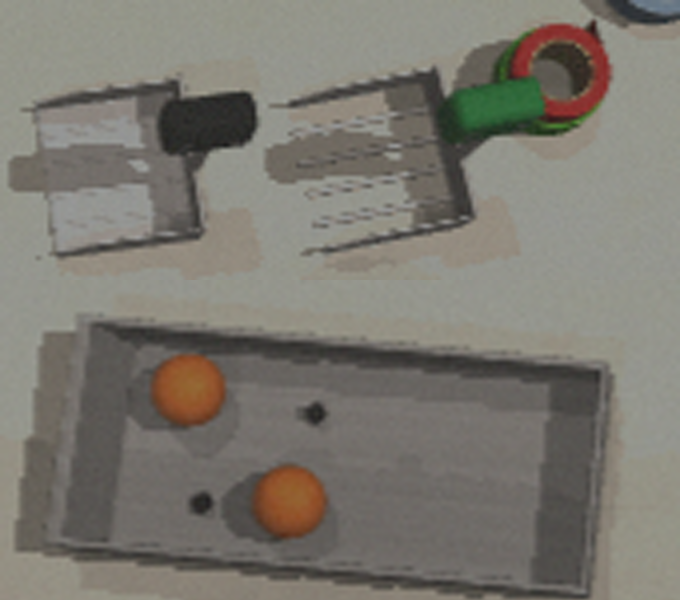

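```bash
python3 - <<'E'
import pickle; from h import *
d=pickle.load(open("a.pkl","rb"));c=d["top"];s=d["side"]
A=lambda u,v:(285+u/4,130+v/4); B=lambda u,v:(140+u/4.69,180+(v-280)/4.69)
P=[ray(c,A(*p),.026) for p in((435,70),(470,218),(305,252),(272,105))]
print("scoop corners RL RR FR FL",np.round(P,3).tolist())
r=(P[0]+P[1])/2;f=(P[2]+P[3])/2;u=f-r;print("rear mid",r,"len",np.linalg.norm(u),"w",np.linalg.norm(P[0]-P[1]),"heading",np.degrees(np.arctan2(u[1],u[0])), "rear dir", np.degrees(np.arctan2(*(P[0]-P[1])[[1,0]])))
print("grip ends",[ray(c,A(*p),.106).round(3).tolist() for p in((445,118),(542,100))])
T=[ray(c,B(*p),.038) for p in((85,318),(607,365),(588,592),(45,545))]
print("tray",np.round(T,3).tolist())
for a,b in((1,0),(2,3),(2,1),(3,0)):
    e=T[b]-T[a];print(np.linalg.norm(e).round(3),np.degrees(np.arctan2(e[1],e[0])).round(1))
for p in((315,412),(202,502)): print("small",ray(c,B(*p),.008).round(3))
# dish: blue-ish region ellipse
for n,cc,box in(("top",c,(335,190,90,90)),("side",s,(280,150,75,55))):
    x,y,w,h=box;H=hsv(cc);m=np.zeros(H.shape[:2],np.uint8);m[y:y+h,x:x+w]=cv2.inRange(H[y:y+h,x:x+w],(95,70,20),(125,255,255))
    cn=max(cv2.findContours(m,0,2)[0],key=cv2.contourArea);print(n,cv2.boundingRect(cn),cv2.fitEllipse(cn))
    (u,v),_,_=cv2.fitEllipse(cn);print(ray(cc,(u,v),.045).round(3),ray(cc,(u,v),.03).round(3))
g=[b for b in blobs(mask(c,GREEN),25)][0];
for gr,gs in(((409.5,156),(257.5,138.5)),):print("tri grip",tri(c,gr,s,gs))
cv2.imwrite("pics/c.png",np.hstack([cv2.resize(s["frame"][110:230,200:340,::-1],(560,480),interpolation=2)]))
E
```

```text
scoop corners RL RR FR FL [[0.641, -0.259, 0.026], [0.553, -0.274, 0.026], [0.536, -0.179, 0.026], [0.623, -0.164, 0.026]]
rear mid [ 0.5973604  -0.26658282  0.026     ] len 0.09692160240274811 w 0.08912898921106227 heading 100.77228613654499 rear dir 9.195479291325288
grip ends [[0.59, -0.239, 0.106], [0.599, -0.29, 0.106]]
tray [[0.555, 0.282, 0.038], [0.527, 0.031, 0.038], [0.418, 0.041, 0.038], [0.446, 0.298, 0.038]]
0.253 83.5
0.258 83.8
0.109 -5.7
0.111 -8.4
small [0.512 0.177 0.008]
small [0.468 0.232 0.008]
top (346, 201, 67, 67) ((378.93548583984375, 233.89955139160156), (64.78672790527344, 67.1303482055664), 134.20343017578125)
[ 0.44  -0.209  0.045] [ 0.441 -0.212  0.03 ]
side (288, 157, 58, 38) ((316.3304748535156, 174.46051025390625), (38.229827880859375, 56.308349609375), 92.19456481933594)
[ 0.438 -0.174  0.045] [ 0.44  -0.203  0.03 ]
tri grip [ 0.60121839 -0.27422723  0.0853434 ]
```

View pics/c.png

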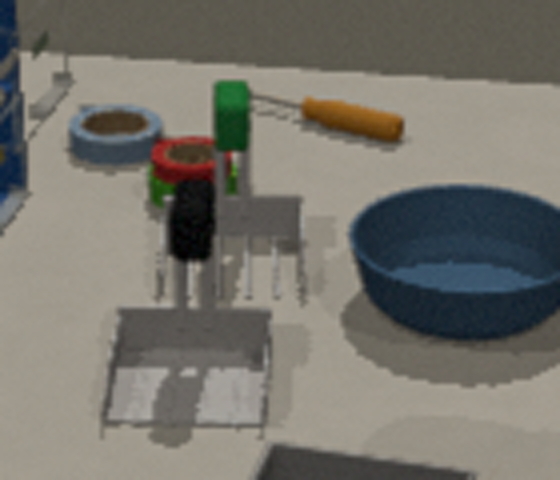

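The slotted scoop is the right-hand one: green grip at top-view px (410,156), heading about 100°. Two tape rolls sit behind it at px (424,148). The tray runs from px 150 to 270 with a heading of about 84°, and the dish is at px (379,234). I'm moving above the green grip.

```bash
python3 -m creep '[[[0.7,3,-2.7,0,-7],[0.7,6,-5.4,0,-14],[0.7,9,-8.1,0,-21],[0.7,12,-10.8,0,-28],[0.7,15,-13.5,0,-35]]]' 60
python3 -m creep '[[[0.7,1.36,-3.78,0,-6],[0.7,2.72,-7.56,0,-12],[0.7,4.08,-11.34,0,-18],[0.7,5.44,-15.12,0,-24],[0.7,6.8,-18.9,0,-29.4]]]'
python3 -m creep '[[[0.7,1.36,-3.78,0,0],[0.7,2.72,-7.56,0,0],[0.7,4.08,-11.34,0,0],[0.7,5.44,-15.12,0,0],[0.7,6.8,-18.9,0,0]]]'
python3 -m creep '[[[0.7,1.36,-3.78,0,0],[0.7,2.72,-7.56,0,0],[0.7,4.08,-11.34,0,0],[0.7,5.44,-15.12,0,0],[0.7,6.8,-18.9,0,0]]]'
python3 -m creep '[[[0.7,1.36,-3.78,0,0],[0.7,2.72,-7.56,0,0],[0.7,4.08,-11.34,0,0],[0.7,5.44,-15.12,0,0],[0.7,6.8,-18.9,0,0]]]'
python3 -m creep '[[[0.7,0,0,-1,0],[0.7,0,0,-2,0],[0.7,0,0,-2,0]]]'
python3 - <<'E'
from h import *
from scipy.spatial.transform import Rotation as Ro
s=status.observe();R=Ro.from_rotvec(s["ee_rot"]).as_matrix();print(s["time"],s["position"],np.degrees(np.arctan2(R[1,1],R[0,1])))
c=imaging.capture("wrist");cv2.imwrite("pics/d.png",c["frame"][:,:,::-1])
import pickle;pickle.dump(c,open("w.pkl","wb"))
for b in blobs(mask(c,GREEN),50):print(b,ray(c,b[2],.1))
m=mask(c,GREEN);cn=max(cv2.findContours(m,0,2)[0],key=cv2.contourArea);bx=cv2.boxPoints(cv2.minAreaRect(cn));print([ray(c,p,.106).round(4).tolist() for p in bx])
E
```

```text
time: 0.57
position: [0.3256, 0.4895, 0.2311]
ee_rot: [-1.35, -2.837, 0.0]
force: [0.8, -0.1, -0.3]
gripper_width: 0.0597
finger_force: 0.0
time: 0.98
position: [0.3927, 0.3001, 0.2311]
ee_rot: [-2.025, -2.402, 0.0]
force: [1.0, -0.3, 0.9]
gripper_width: 0.0594
finger_force: 0.0
time: 1.4
position: [0.4606, 0.1111, 0.2313]
ee_rot: [-2.019, -2.407, -0.001]
force: [0.1, 0.9, 0.5]
gripper_width: 0.0598
finger_force: 0.0
time: 1.82
position: [0.5287, -0.0777, 0.2315]
ee_rot: [2.018, 2.407, 0.001]
force: [0.8, 1.0, -0.6]
gripper_width: 0.0597
finger_force: 0.0
time: 2.23
position: [0.597, -0.2662, 0.2309]
ee_rot: [-2.017, -2.408, -0.0]
force: [0.1, 0.2, 1.1]
gripper_width: 0.0594
finger_force: 0.0
time: 2.48
position: [0.5952, -0.2638, 0.2082]
ee_rot: [-2.016, -2.403, 0.002]
force: [0.0, 1.8, -1.1]
gripper_width: 0.0597
finger_force: 0.0
2.4833 [ 0.59517807 -0.26378715  0.20821256] 9.999484042894629
(1616, [276, 183, 30, 78], [290.9, 214.0]) [ 0.60022124 -0.26912535  0.1       ]
(142, [307, 223, 40, 30], [328.7, 230.9]) [ 0.63101273 -0.27735126  0.1       ]
[[0.5952, -0.3055, 0.106], [0.5851, -0.2463, 0.106], [0.6055, -0.2427, 0.106], [0.617, -0.3016, 0.106]]
```

View pics/d.png

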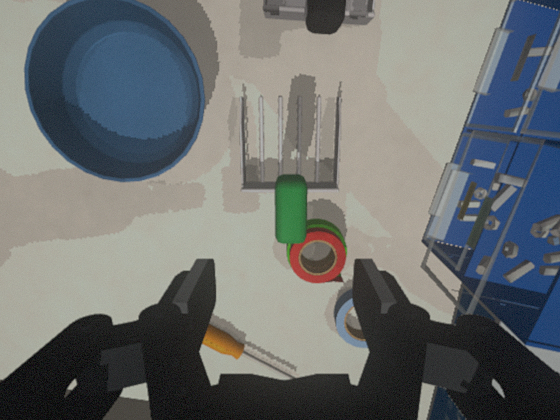

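```bash
python3 - <<'E'
import pickle; from h import *
t=pickle.load(open("a.pkl","rb"))["top"];w=pickle.load(open("w.pkl","rb"))
print("tape",tri(t,(425.3,148),w,(317.5,257)))
# dish rim ellipse in wrist view
m=cv2.inRange(hsv(w),(95,70,20),(125,255,255));m[:,215:]=0;m[190:]=0
cn=max(cv2.findContours(m,0,2)[0],key=cv2.contourArea);e=cv2.fitEllipse(cn);print(e,ray(w,e[0],.045))
E
```

```text
tape [ 0.64235628 -0.33724202  0.01313429]
((114.08271789550781, 87.2397232055664), (169.2617950439453, 195.2057342529297), 144.07394409179688) [ 0.44006027 -0.20334699  0.045     ]
```

```bash
python3 -m creep '[[[0.7,0.3,-0.3,-3.5,0],[0.7,0.3,-0.3,-7,0],[0.7,0.3,-0.3,-10.5,0],[0.7,0.3,-0.3,-13,0],[0.7,0.3,-0.3,-14,0]]]' 60
python3 -m creep '[[[0.7,0,0,0,0],[0.2,0,0,0,0],[0.2,0,0,0,0],[0.2,0,0,0,0],[0.2,0,0,0,0]]]' 60
python3 -m creep '[[[0.2,0,0,0,0],[0.2,0,0,0,0],[0.2,0,0,0,0]]]' 60
python3 - <<'E'
from h import *
c=imaging.capture("wrist");cv2.imwrite("pics/e.png",c["frame"][:,:,::-1])
E
```

```text
time: 2.95
position: [0.598, -0.2637, 0.0677]
ee_rot: [-2.011, -2.406, 0.0]
force: [-0.3, 1.2, -0.9]
gripper_width: 0.0597
finger_force: 0.0
time: 3.37
position: [0.6011, -0.2686, 0.074]
ee_rot: [2.016, 2.404, 0.003]
force: [-0.4, 0.1, 5.3]
gripper_width: 0.0235
finger_force: 59.6
time: 3.62
position: [0.6011, -0.2685, 0.074]
ee_rot: [2.016, 2.404, 0.003]
force: [-0.1, 1.2, 7.2]
gripper_width: 0.0232
finger_force: 59.7
```

View pics/e.png

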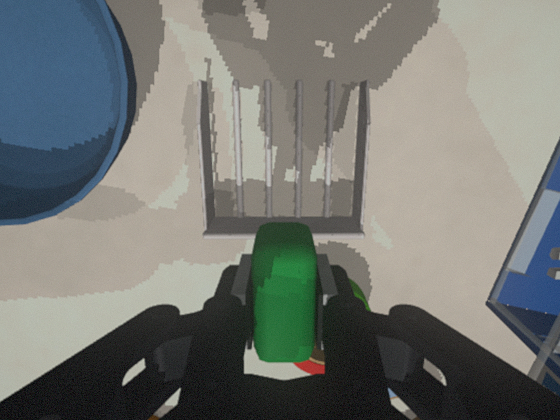

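```bash
python3 - <<'E'
from h import *
c=imaging.capture("wrist");p=np.array([0.6011,-0.2685,0])
h=np.radians(100);u=np.array([np.cos(h),np.sin(h),0]);v=np.array([-u[1],u[0],0])
for n,px,z in(("rear outer",(284,234.5),.026),("rear innertop",(284,217),.003),("tip",(268,81),.003),("tip",(299,81),.003),("wallL",(204,234),.026),("wallR",(364,234),.026)):
    X=ray(c,px,z);print(n,X.round(4),"along",((X-p)@u).round(4),"lat",((X-p)@v).round(4))
E
python3 -m creep '[[[0.2,0,0,1,0],[0.2,0,0,3,0],[0.2,0,0,5,0],[0.2,0,0,7,0],[0.2,0,0,7,0]]]' 60
```

```text
rear outer [ 0.6005 -0.2686  0.026 ] along -0.0 lat 0.0006
rear innertop [ 0.6001 -0.2655  0.003 ] along 0.0031 lat 0.0005
tip [ 0.5766 -0.1861  0.003 ] along 0.0854 lat 0.0098
tip [ 0.5942 -0.183   0.003 ] along 0.0854 lat -0.008
wallL [ 0.5547 -0.2764  0.026 ] along 0.0003 lat 0.0471
wallR [ 0.6464 -0.2602  0.026 ] along 0.0003 lat -0.046
time: 4.13
position: [0.6016, -0.2695, 0.1464]
ee_rot: [2.015, 2.401, 0.004]
force: [0.7, -0.1, -1.5]
gripper_width: 0.0236
finger_force: 59.3
```

```bash

python3 -m creep '[[[0.2,0,0,3,0],[0.2,-1.2,3,6,-4],[0.2,-2.6,6.5,6,-8],[0.2,-4,10,6,-12],[0.2,-5.4,13.5,6,-16.4]]]'
python3 -m creep '[[[0.2,-1.4,3.5,0,0],[0.2,-2.8,7,0,0],[0.2,-4.2,10.5,0,0],[0.2,-5.6,14,0,0],[0.2,-7,17,0,0]]]'
python3 -m creep '[[[0.2,-0.2,0.9,-2,0],[0.2,-0.2,0.9,-3,0],[0.2,-0.2,0.9,-3,0]]]'
python3 - <<'E'
from h import *
from scipy.spatial.transform import Rotation as Ro
import pickle
s=status.observe();R=Ro.from_rotvec(s["ee_rot"]).as_matrix();print(s["time"],s["position"],np.degrees(np.arctan2(R[1,1],R[0,1])))
c=imaging.capture("wrist");t=imaging.capture("top");sd=imaging.capture("side");pickle.dump((c,t,sd),open("w2.pkl","wb"))
cv2.imwrite("pics/f.png",c["frame"][:,:,::-1])
for b in blobs(mask(c,ORANGE),50):print(b,ray(c,b[2],.021))
E
```

```text
time: 4.55
position: [0.5445, -0.1318, 0.2011]
ee_rot: [-2.346, -2.089, -0.0]
force: [1.1, 1.1, -1.4]
gripper_width: 0.023
finger_force: 59.7
time: 4.97
position: [0.4739, 0.0396, 0.201]
ee_rot: [-2.339, -2.096, -0.001]
force: [0.3, -0.4, -2.1]
gripper_width: 0.0233
finger_force: 59.7
time: 5.22
position: [0.4714, 0.0455, 0.1688]
ee_rot: [-2.339, -2.095, 0.008]
force: [0.7, -1.2, -2.2]
gripper_width: 0.0229
finger_force: 59.6
5.2167 [0.47138356 0.04546134 0.16881692] -6.32027444500301
(808, [236, 0, 46, 27], [259.8, 9.6]) [0.46734151 0.18584831 0.021     ]
```

View pics/f.png

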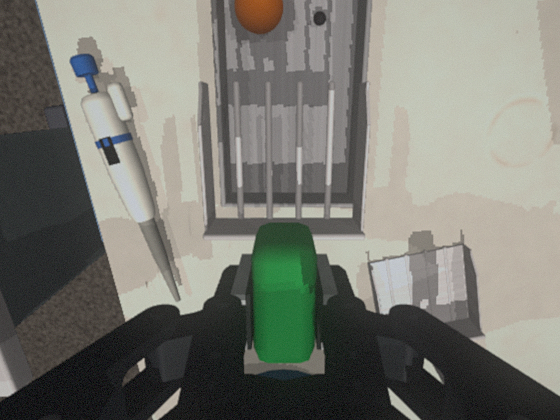

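```bash
python3 - <<'E'
from h import *
import pickle
c,t,sd=pickle.load(open("w2.pkl","rb"))
g=cv2.cvtColor(c["frame"],cv2.COLOR_RGB2GRAY)
for r in(5,40,70):print(r,list(g[r,198:235]),list(g[r,345:382]))
for k in(252,284,315):print(k,list(g[185:225,k]))
E
```

```text
5 [np.uint8(170), np.uint8(168), np.uint8(172), np.uint8(172), np.uint8(167), np.uint8(172), np.uint8(170), np.uint8(171), np.uint8(171), np.uint8(172), np.uint8(171), np.uint8(172), np.uint8(158), np.uint8(111), np.uint8(97), np.uint8(103), np.uint8(102), np.uint8(93), np.uint8(88), np.uint8(74), np.uint8(69), np.uint8(74), np.uint8(77), np.uint8(71), np.uint8(71), np.uint8(78), np.uint8(126), np.uint8(139), np.uint8(141), np.uint8(142), np.uint8(138), np.uint8(101), np.uint8(85), np.uint8(83), np.uint8(92), np.uint8(86), np.uint8(83)] [np.uint8(130), np.uint8(127), np.uint8(134), np.uint8(129), np.uint8(130), np.uint8(132), np.uint8(135), np.uint8(110), np.uint8(95), np.uint8(99), np.uint8(96), np.uint8(96), np.uint8(88), np.uint8(77), np.uint8(70), np.uint8(68), np.uint8(69), np.uint8(74), np.uint8(71), np.uint8(73), np.uint8(72), np.uint8(90), np.uint8(120), np.uint8(136), np.uint8(139), np.uint8(134), np.uint8(128), np.uint8(161), np.uint8(176), np.uint8(179), np.uint8(178), np.uint8(177), np.uint8(173), np.uint8(176), np.uint8(176), np.uint8(175), np.uint8(180)]
40 [np.uint8(18
[... 3231 characters left out ...]
, np.uint8(159), np.uint8(98), np.uint8(85), np.uint8(86), np.uint8(91), np.uint8(79), np.uint8(57), np.uint8(58)]
315 [np.uint8(106), np.uint8(107), np.uint8(105), np.uint8(107), np.uint8(105), np.uint8(104), np.uint8(104), np.uint8(95), np.uint8(73), np.uint8(73), np.uint8(74), np.uint8(75), np.uint8(76), np.uint8(74), np.uint8(72), np.uint8(72), np.uint8(72), np.uint8(74), np.uint8(97), np.uint8(124), np.uint8(148), np.uint8(147), np.uint8(166), np.uint8(185), np.uint8(188), np.uint8(188), np.uint8(186), np.uint8(189), np.uint8(192), np.uint8(191), np.uint8(193), np.uint8(190), np.uint8(160), np.uint8(97), np.uint8(85), np.uint8(89), np.uint8(91), np.uint8(88), np.uint8(86), np.uint8(87)]
```

```bash
python3 - <<'E'
from h import *
import pickle
c,t,sd=pickle.load(open("w2.pkl","rb"))
L=[ray(c,p,.038)[:2] for p in((210.5,5),(212,40),(214,70))];R=[ray(c,p,.038)[:2] for p in((371.5,5),(369.5,40),(367.7,70))]
for q in(L,R):
    d=q[0]-q[-1];print("head",np.degrees(np.arctan2(d[1],d[0])))
h=np.radians(83.6);u=np.array([np.cos(h),np.sin(h)]);v=np.array([-u[1],u[0]])
p=np.array([.47138,.04546])
print("lat of tray sides vs tcp",[((x-p)@v).round(4) for x in L+R])
for k in(252,284,315):print("near rim inner/outer along",[((ray(c,(k,r),.038)[:2]-p)@u).round(4) for r in(203,207.5)],"floor line",((ray(c,(k,192.5),.003)[:2]-p)@u).round(4))
print("scoop lat",[((ray(c,px,.1688-.074+.026)[:2]-p)@v).round(4) for px in((204,234),(364,234))],"tips",[((ray(c,px,.1688-.071)[:2]-p)@u).round(4) for px in((268,81),(299,81))])
# balls in top view
for cc in(t,sd):
    for b in blobs(mask(cc,ORANGE),60):
        X=ray(cc,b[2],.021)
        if abs(X[0]-.49)<.07 and .05<X[1]<.3:
            print("ball",X, "rel tcp along",(X[:2]-p)@u,"lat",(X[:2]-p)@v)
E
```

```text
head 83.72624035171424
head 84.06794035912704
lat of tray sides vs tcp [np.float64(0.0528), np.float64(0.053), np.float64(0.0527), np.float64(-0.059), np.float64(-0.0592), np.float64(-0.0594)]
near rim inner/outer along [np.float64(-0.005), np.float64(-0.0088)] floor line -0.0051
near rim inner/outer along [np.float64(-0.0049), np.float64(-0.0087)] floor line -0.005
near rim inner/outer along [np.float64(-0.0048), np.float64(-0.0086)] floor line -0.0049
scoop lat [np.float64(0.0477), np.float64(-0.0454)] tips [np.float64(0.0851), np.float64(0.0851)]
ball [0.52592145 0.24042857 0.021     ] rel tcp along 0.1998331850336536 lat -0.03246860083079986
ball [0.46677292 0.18860101 0.021     ] rel tcp along 0.141735397728462 lat 0.02053413917447665
ball [0.52334371 0.23809496 0.021     ] rel tcp along 0.19722678495271595 lat -0.030167055415994053
```

```bash

python3 -m creep '[[[0.2,0.4,0.25,0,0],[0.2,0.4,0.25,-2.5,0],[0.2,0.4,0.25,-5,0],[0.2,0.4,0.25,-7.5,0],[0.2,0.4,0.25,-8.5,0]]]'
python3 -m creep '[[[0.2,0,0,0,0],[0.2,0,0,0,0],[0.2,0,0,0,0]]]'
python3 - <<'E'
from h import *
s=status.observe();p=s["position"];print(p)
c=imaging.capture("wrist");cv2.imwrite("pics/g.png",c["frame"][:,:,::-1])
h=np.radians(83.8);u=np.array([np.cos(h),np.sin(h)]);v=np.array([-u[1],u[0]])
p0=np.array([.47138,.04546]);d=p[:2]-p0;print("moved along",d@u,"lat",d@v)
E
```

```text
time: 5.78
position: [0.4765, 0.0475, 0.0841]
ee_rot: [-2.343, -2.092, 0.005]
force: [-1.3, 0.7, -1.9]
gripper_width: 0.023
finger_force: 59.6
time: 6.03
position: [0.4791, 0.0486, 0.0879]
ee_rot: [2.341, 2.093, 0.004]
force: [-0.2, 0.0, -1.4]
gripper_width: 0.0229
finger_force: 59.7
[0.47908469 0.04858466 0.08788869]
moved along 0.0039384818812641924 lat -0.0073221656499091485
```

View pics/g.png

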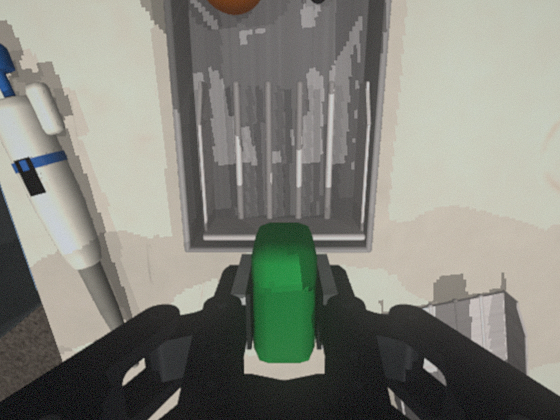

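```bash

python3 -m creep '[[[0.2,-0.28,0,-0.4,0],[0.2,-0.28,0,-0.8,0],[0.2,-0.28,0,-1.1,0],[0.2,-0.28,0,-1.2,0],[0.2,-0.28,0,-1.2,0]]]'
python3 -m creep '[[[0.2,0,0,0,0],[0.2,0,0,0,0]]]'
```

```text
time: 6.5
position: [0.4756, 0.0491, 0.0769]
ee_rot: [-2.341, -2.094, -0.003]
force: [-6.7, -1.1, 19.5]
gripper_width: 0.0235
finger_force: 62.7
time: 6.67
position: [0.4756, 0.049, 0.0769]
ee_rot: [-2.341, -2.094, -0.003]
force: [-7.5, -1.5, 18.1]
gripper_width: 0.0235
finger_force: 62.7
```

```bash

python3 -m creep '[[[0.2,0.05,0.5,0.12,0],[0.2,0.15,1.4,0.12,0],[0.2,0.26,2.4,0.12,0],[0.2,0.37,3.4,0.12,0],[0.2,0.48,4.4,0.12,0]]]'
python3 -m creep '[[[0.2,0.11,1,0,0],[0.2,0.22,2,0,0],[0.2,0.33,3,0,0],[0.2,0.43,4,0,0],[0.2,0.54,5,0,0]]]'
python3 -m creep '[[[0.2,0.09,0.8,0,0],[0.2,0.17,1.6,0,0],[0.2,0.25,2.3,0,0],[0.2,0.32,2.9,0,0],[0.2,0.37,3.4,0,0]]]'
python3 - <<'E'
from h import *
p=status.observe()["position"];print(p)
c=imaging.capture("wrist");cv2.imwrite("pics/i.png",c["frame"][:,:,::-1])
s=imaging.capture("side")
for b in blobs(mask(c,ORANGE),50):print(b)
h=np.radians(83.8);u=np.array([np.cos(h),np.sin(h)]);v=np.array([-u[1],u[0]])
d=p[:2]-np.array([.47138,.04546]);print("moved along",d@u,"lat",d@v)
E
```

```text
time: 7.08
position: [0.4812, 0.0929, 0.077]
ee_rot: [2.341, 2.093, 0.004]
force: [0.9, -4.5, 8.3]
gripper_width: 0.0233
finger_force: 61.2
time: 7.5
position: [0.4865, 0.1431, 0.077]
ee_rot: [2.341, 2.093, 0.004]
force: [-0.2, -3.3, 8.4]
gripper_width: 0.0237
finger_force: 61.2
time: 7.92
position: [0.4903, 0.1766, 0.077]
ee_rot: [2.341, 2.093, 0.003]
force: [0.2, -4.5, 9.5]
gripper_width: 0.0233
finger_force: 61.2
[0.49025945 0.17664011 0.07700856]
(7289, [232, 38, 137, 72], [299.0, 72.4])
moved along 0.13245180343390886 lat -0.0046016545274760595
```

View pics/i.png

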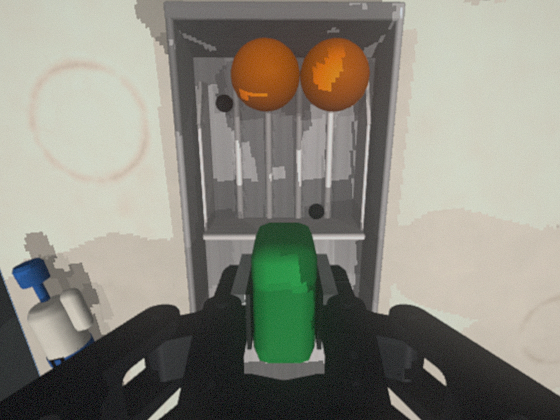

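The balls are side by side at the leaning wall, at px (265,74) and (336,75). The small balls are in the slots at (224,103) and (316,211). Next I push the last centimetre.

```bash

python3 -m creep '[[[0.2,0.05,0.4,0,0],[0.2,0.09,0.7,0,0],[0.2,0.11,0.9,0,0],[0.2,0.12,1.1,0,0],[0.2,0.12,1.1,0,0]]]'
python3 -m creep '[[[0.2,0.02,0.2,0,0],[0.2,0.02,0.2,0,0]]]'
python3 - <<'E'
from h import *
p=status.observe()["position"];print(p)
c=imaging.capture("wrist");cv2.imwrite("pics/j.png",c["frame"][:,:,::-1])
h=np.radians(83.8);u=np.array([np.cos(h),np.sin(h)]);v=np.array([-u[1],u[0]])
d=p[:2]-np.array([.47138,.04546]);print("moved along",d@u,"lat",d@v)
H=hsv(c);g=cv2.HoughCircles(mask(c,ORANGE),cv2.HOUGH_GRADIENT,1,40,param1=100,param2=10,minRadius=25,maxRadius=45);print(g)
for q in g[0][:2]:
    X=ray(c,q[:2],.0225);e=X[:2]-p[:2];print("ball scoop x",e@u-.041,"lat",e@v)
E
```

```text
time: 8.43
position: [0.4914, 0.1881, 0.077]
ee_rot: [2.341, 2.094, 0.004]
force: [-0.1, -2.5, 7.7]
gripper_width: 0.0234
finger_force: 61.1
time: 8.6
position: [0.4916, 0.1896, 0.077]
ee_rot: [2.341, 2.093, 0.004]
force: [0.2, -3.5, 8.4]
gripper_width: 0.0229
finger_force: 61.2
[0.49160868 0.1896153  0.07700304]
moved along 0.14549681766881717 lat -0.004541683478497238
[[[248.5 101.5  32.5]
  [317.5 102.5  32.5]]]
ball scoop x 0.03304741290643066 lat 0.019664463211383203
ball scoop x 0.03242016637784604 lat -0.017578322290865044
```

```bash

python3 -m creep '[[[0.2,0.01,0.15,0.1,0],[0.2,0.03,0.25,0.5,0],[0.2,0.05,0.45,1.0,0],[0.2,0.07,0.65,1.6,0],[0.2,0.09,0.85,2.1,0]]]'
python3 -m creep '[[[0.2,0,0,0,0],[0.2,0,0,0,0]]]'
python3 - <<'E'
from h import *
p=status.observe()["position"];print(p)
c=imaging.capture("wrist");cv2.imwrite("pics/j.png",c["frame"][:,:,::-1])
h=np.radians(83.8);u=np.array([np.cos(h),np.sin(h)]);v=np.array([-u[1],u[0]])
d=p[:2]-np.array([.47138,.04546]);print("moved along",d@u,"lat",d@v)
g=cv2.HoughCircles(mask(c,ORANGE),cv2.HOUGH_GRADIENT,1,40,param1=100,param2=10,minRadius=25,maxRadius=45);print(g)
for q in g[0][:2]:
    X=ray(c,q[:2],p[2]-.0545);e=X[:2]-p[:2];print("ball scoop x",e@u-.041,"lat",e@v)
E
```

```text
time: 9.07
position: [0.49, 0.1977, 0.0963]
ee_rot: [2.341, 2.095, -0.004]
force: [-0.6, -3.5, -3.4]
gripper_width: 0.023
finger_force: 59.5
time: 9.23
position: [0.4908, 0.198, 0.0969]
ee_rot: [2.341, 2.095, -0.001]
force: [-1.3, -4.1, 0.4]
gripper_width: 0.0232
finger_force: 60.1
[0.49083813 0.19795808 0.09694002]
moved along 0.1537075810390925 lat -0.002874628239806113
[[[248.5 103.5  32.2]
  [315.5 104.5  34.4]
  [295.5 159.5  30.4]]]
ball scoop x 0.03193390017105129 lat 0.01991106715485881
ball scoop x 0.03133665404050582 lat -0.016294407497532148
```

View pics/j.png

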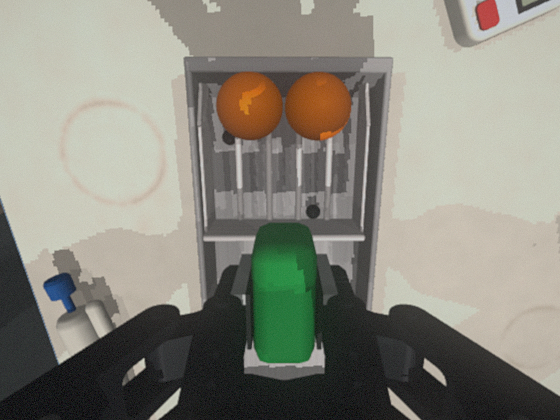

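```bash

python3 -m creep '[[[0.2,0.09,0.8,2.3,0],[0.2,0.3,2.8,2.4,0],[0.2,0.41,3.8,1.6,0],[0.2,0.41,3.8,1.0,0],[0.2,0.41,3.8,0.5,0]]]' 40
python3 - <<'E'
from h import *
p=status.observe()["position"];print(p)
c=imaging.capture("wrist");cv2.imwrite("pics/k.png",c["frame"][:,:,::-1])
s=imaging.capture("side")
cv2.imwrite("pics/ks.png",s["frame"][:,:,::-1])
for b in blobs(mask(c,ORANGE),50):print(b)
for b in blobs(mask(s,ORANGE),50):print('s',b)
E
```

```text
time: 9.7
position: [0.4964, 0.2373, 0.1036]
ee_rot: [2.338, 2.097, 0.003]
force: [-5.8, -10.2, 25.6]
gripper_width: 0.0235
finger_force: 67.9
[0.49641347 0.2373073  0.10356053]
(3273, [214, 91, 68, 68], [249.2, 123.7])
(3400, [285, 91, 68, 69], [318.5, 124.3])
s (168, [72, 195, 16, 14], [79.5, 201.4])
s (354, [236, 286, 21, 21], [246.3, 296.0])
s (356, [258, 290, 21, 21], [268.2, 300.0])
```

View pics/k.png

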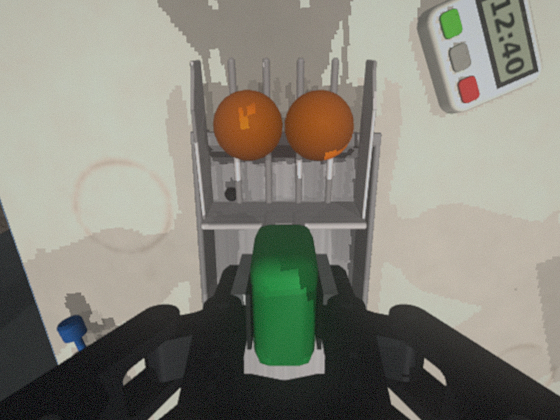

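```bash
cat > tilt.py <<'E'
from h import *
from scipy.spatial.transform import Rotation as Ro
from scipy.optimize import brentq
def look():
    s=status.observe();p=np.array(s["position"]);R=Ro.from_rotvec(s["ee_rot"]).as_matrix();u=R[:,0]*[1,1,0];v=np.cross([0,0,1],u)
    c=imaging.capture("wrist");g=cv2.cvtColor(c["frame"],cv2.COLOR_RGB2GRAY)
    # scoop point (x,y,z in scoop frame) -> world for tilt a; pivot at scoop x=-.041, z=.093, TCP at z=.074
    W=lambda a,x,y,z:p+[0,0,.019]+u*((x+.041)*np.cos(a)-(z-.093)*np.sin(a))+v*(y-.0+.001)+np.array([0,0,1])*((x+.041)*np.sin(a)+(z-.093)*np.cos(a))
    # rear wall top outer edge (x=-.042,z=.026) : bright rim line near column 230, and tine tips
    out={}
    for a in(0,5,10,15,20,25):out[a]=(proj(c,W(np.radians(a),.045,.009,.002)).round(0).tolist(),proj(c,W(np.radians(a),-.042,.0,.026)).round(0).tolist())
    return s,c,p,u,v,W,out
def balls(c,p,u,v,W,a):
    for b in blobs(mask(c,ORANGE),400):
        # distance along rail giving the pixel
        f=lambda x:proj(c,W(a,x,0,.020))[1]-b[2][1]
        try:x=brentq(f,-.06,.08)
        except ValueError:x=None
        print("ball px",b[2],"area",b[0],"scoop x",x)
E
python3 -m creep '[[[0.2,0,0,-0.3,0],[0.2,0,0,-0.6,0],[0.2,0,0,-0.6,0]]]'
python3 - <<'E'
from tilt import *
s,c,p,u,v,W,o=look();print(p,s["force"],o)
g=cv2.cvtColor(c["frame"],cv2.COLOR_RGB2GRAY)
print(blobs(mask(c,ORANGE),50))
for k in(233,266,267,300):print(k,g[30:90:2,k].tolist())
for k in(220,340):print(k,g[205:245,k].tolist())
E
```

```text
time: 10.05
position: [0.4974, 0.2348, 0.0982]
ee_rot: [2.341, 2.092, 0.003]
force: [-4.1, -9.0, 23.1]
gripper_width: 0.0231
finger_force: 71.5
[0.49739901 0.23482798 0.09824067] [-4.11469893 -8.96008886 23.06465012] {0: ([268.0, 80.0], [283.0, 236.0]), 5: ([267.0, 64.0], [283.0, 227.0]), 10: ([266.0, 48.0], [283.0, 217.0]), 15: ([265.0, 32.0], [283.0, 208.0]), 20: ([264.0, 15.0], [284.0, 199.0]), 25: ([263.0, -2.0], [284.0, 191.0])}
[(3240, [217, 143, 65, 66], [249.3, 175.7]), (3288, [286, 143, 65, 66], [317.5, 175.4])]
233 [139, 133, 138, 137, 134, 139, 133, 136, 137, 136, 137, 137, 138, 133, 133, 128, 128, 125, 127, 123, 127, 115, 114, 113, 112, 109, 111, 109, 107, 110]
266 [135, 132, 133, 133, 133, 131, 125, 132, 121, 126, 123, 127, 125, 129, 125, 129, 127, 124, 128, 129, 128, 126, 130, 126, 132, 129, 129, 131, 125, 128]
267 [131, 134, 131, 131, 130, 130, 125, 117, 114, 115, 118, 113, 111, 114, 117, 117, 118, 116, 122, 120, 121, 118, 120, 122, 119, 124, 126, 123, 124, 122]
300 [135, 137, 137, 132, 134, 127, 126, 131, 124, 127, 129, 123, 127, 125, 125, 129, 125, 130, 130, 125, 130, 132, 127, 125, 130, 129, 130, 129, 131, 131]
220 [103, 104, 102, 104, 105, 101, 100, 104, 105, 102, 112, 138, 170, 192, 188, 169, 151, 130, 127, 125, 129, 127, 129, 125, 129, 130, 127, 131, 128, 129, 126, 128, 127, 125, 129, 128, 128, 127, 128, 127]
340 [96, 98, 98, 95, 96, 100, 101, 100, 96, 95, 125, 161, 181, 187, 188, 173, 146, 129, 128, 130, 133, 132, 129, 131, 128, 130, 131, 129, 131, 130, 128, 130, 129, 132, 132, 130, 130, 131, 130, 131]
```

```bash

python3 -m creep '[[[0.2,0,0,0.4,0],[0.2,0,0,1.2,0],[0.2,0,0,2.4,0],[0.2,0,0,4,0],[0.2,0,0,6,0]]]' 60
python3 -m creep '[[[0.2,0,0,1.8,0],[0.2,0,0,3.2,0],[0.2,0,0,4,0],[0.2,0,0,4.2,0],[0.2,0,0,4.2,0]]]' 60
python3 - <<'E'
from tilt import *
s,c,p,u,v,W,o=look();print(p,s["force"],o[10])
g=cv2.cvtColor(c["frame"],cv2.COLOR_RGB2GRAY)
balls(c,p,u,v,W,np.radians(10))
print(g[30:90:2,267].tolist());print(g[205:245,220].tolist())
sd=imaging.capture("side");t=imaging.capture("top")
for n,cc in(("side",sd),("top",t)):
    H=hsv(cc)
    print(n,[(b[0],b[2]) for b in blobs(mask(cc,ORANGE),40)])
    dark=(cv2.cvtColor(cc["frame"],cv2.COLOR_RGB2GRAY)<45)
    print([ (b[0],ray(cc,b[2],.008).round(3)) for b in blobs(dark,6) if .42<ray(cc,b[2],.008)[0]<.56 and .02<ray(cc,b[2],.008)[1]<.3 and b[0]<80])
E
```

```text
time: 10.52
position: [0.4935, 0.2367, 0.1546]
ee_rot: [-2.34, -2.096, 0.005]
force: [0.3, 0.1, -2.2]
gripper_width: 0.0228
finger_force: 67.8
time: 10.93
position: [0.4949, 0.2367, 0.1975]
ee_rot: [-2.341, -2.095, -0.0]
force: [0.4, -0.2, -2.7]
gripper_width: 0.023
finger_force: 68.0
[0.49485601 0.23669412 0.1975282 ] [ 0.43365901 -0.23606853 -2.66039285] ([267.0, 48.0], [284.0, 217.0])
ball px [250.4, 177.4] area 2955 scoop x -0.019951804499683617
ball px [317.7, 176.9] area 3141 scoop x -0.019653004905468213
[127, 132, 131, 131, 134, 129, 117, 121, 117, 118, 117, 115, 116, 115, 120, 116, 119, 119, 118, 120, 118, 121, 121, 122, 120, 123, 122, 118, 124, 124]
[102, 100, 98, 99, 96, 101, 103, 102, 100, 101, 104, 123, 146, 159, 168, 170, 159, 165, 171, 169, 168, 167, 167, 165, 166, 166, 165, 169, 169, 162, 168, 164, 168, 164, 163, 165, 164, 166, 165, 168]
side [(168, [79.4, 201.4]), (739, [262.7, 242.0])]
[(14, array([0.51 , 0.199, 0.008])), (14, array([0.46 , 0.254, 0.008]))]
top [(43, [233.9, 32.9]), (104, [481.4, 184.1])]
[(7, array([0.461, 0.253, 0.008]))]
```

```bash

python3 -m creep '[[[0.2,0,-0.5,0,0],[0.2,0,-1.5,0,0],[0.2,0,-3,0,0],[0.2,0,-5,0,0],[0.2,0,-7.5,0,0]]]'
python3 -m creep '[[[0.2,-0.3,-3,0,1],[0.2,-0.6,-6.5,0,2],[0.2,-0.9,-10,0,3],[0.2,-1.2,-13.5,0,4],[0.2,-1.5,-17,0,5]]]'
python3 -m creep '[[[0.2,-0.3,-3.5,0,0.6],[0.2,-0.6,-7,0,1.2],[0.2,-0.9,-10.5,0,1.2],[0.2,-1.2,-14,0,1.2],[0.2,-1.5,-17.5,0,1.2]]]'
python3 -m creep '[[[0.2,-0.3,-3.5,0,0],[0.2,-0.6,-7,0,0],[0.2,-0.9,-10.3,0,0],[0.2,-1.2,-13.2,0,0],[0.2,-1.5,-15.5,0,0]]]'
python3 -m creep '[[[0.2,-0.4,-2,-0.3,0],[0.2,-0.8,-3.5,-0.9,0],[0.2,-1,-4.6,-1.8,0],[0.2,-1,-5.2,-2.6,0],[0.2,-1,-5.2,-3,0]]]'
python3 - <<'E'
from tilt import *
s,c,p,u,v,W,o=look();print(s["time"],p,u,s["force"],o[10])
g=cv2.cvtColor(c["frame"],cv2.COLOR_RGB2GRAY)
balls(c,p,u,v,W,np.radians(10))
print(g[30:90:2,267].tolist());print(g[205:245,220].tolist())
H=hsv(c);m=cv2.inRange(H,(95,70,20),(125,255,255));print([b for b in blobs(m,1500)])
t=imaging.capture("top");m=np.zeros((420,560),np.uint8);m[190:280,335:425]=cv2.inRange(hsv(t)[190:280,335:425],(95,70,20),(125,255,255))
print(blobs(m,200))
E
```

```text
time: 11.5
position: [0.4947, 0.1598, 0.1973]
ee_rot: [2.34, 2.096, -0.001]
force: [0.2, -0.2, -2.9]
gripper_width: 0.0232
finger_force: 67.9
time: 11.92
position: [0.4789, -0.0124, 0.1973]
ee_rot: [-2.248, -2.193, -0.001]
force: [0.8, 0.3, -2.8]
gripper_width: 0.023
finger_force: 67.8
time: 12.33
position: [0.4633, -0.187, 0.1976]
ee_rot: [-2.227, -2.216, -0.003]
force: [0.2, -0.3, -3.1]
gripper_width: 0.023
finger_force: 67.9
time: 12.75
position: [0.4476, -0.3428, 0.1977]
ee_rot: [2.228, 2.213, -0.002]
force: [0.1, -0.2, -2.9]
gripper_width: 0.023
finger_force: 67.9
time: 13.17
position: [0.4378, -0.3926, 0.1666]
ee_rot: [-2.228, -2.213, 0.002]
force: [-1.4, 0.5, -3.8]
gripper_width: 0.0235
finger_force: 67.8
13.1667 [ 0.43779507 -0.39262346  0.16659162] [ 0.00671355  0.99997744 -0.        ] [-1.35522899  0.45423439 -3.77178495] ([267.0, 48.0], [284.0, 217.0])
ball px [249.3, 179.4] area 2615 scoop x -0.021087746779260678
ball px [319.2, 180.0] area 2532 scoop x -0.02144886037384285
ball px [400.1, 261.0] area 641 scoop x None
[67, 71, 65, 65, 58, 68, 91, 123, 120, 115, 119, 118, 117, 120, 121, 120, 122, 123, 122, 119, 124, 124, 121, 123, 125, 126, 129, 128, 127, 126]
[102, 102, 101, 96, 93, 98, 93, 97, 99, 92, 98, 121, 146, 167, 180, 171, 170, 183, 190, 191, 190, 192, 190, 188, 190, 190, 194, 192, 190, 190, 189, 191, 191, 188, 192, 188, 191, 196, 195, 190]
[(5039, [202, 0, 174, 48], [288.0, 19.3])]
[(2097, [349, 201, 56, 67], [375.8, 234.9])]
```

```bash

python3 -m creep '[[[0.2,0.1,0,-0.8,0],[0.2,0.2,0,-1.8,0],[0.2,0.2,0,-2.8,0],[0.2,0.2,0,-3.6,0],[0.2,0.2,0,-4.1,0]]]' 120
python3 -m creep '[[[0.2,0,0,0,0],[0.2,0,0,0,0]]]'
python3 - <<'E'
from tilt import *
s,c,p,u,v,W,o=look();print(s["time"],p);balls(c,p,u,v,W,np.radians(11))
E
```

```text
time: 13.68
position: [0.4417, -0.3898, 0.1248]
ee_rot: [-2.222, -2.218, 0.0]
force: [-0.9, 0.2, -2.1]
gripper_width: 0.0225
finger_force: 117.6
time: 13.85
position: [0.4418, -0.3907, 0.1262]
ee_rot: [-2.224, -2.218, 0.001]
force: [0.6, 0.6, -2.2]
gripper_width: 0.0225
finger_force: 117.6
13.85 [ 0.44183898 -0.39072045  0.12619235]
ball px [249.6, 178.0] area 2863 scoop x -0.021372066274711714
ball px [318.1, 178.3] area 2789 scoop x -0.02155280027530191
ball px [410.7, 284.1] area 1157 scoop x None
```

```bash

python3 -m creep '[[[0.2,0,1,0,0],[0.2,0,2.7,0,0],[0.2,0,5.1,0,0],[0.2,0,8,0,0],[0.2,0,11,0,0]]]'
python3 -m creep '[[[0.2,0,3,0,0],[0.2,0,-1,0,0],[0.2,0,-5,0,0],[0.2,0,-9,0,0],[0.2,0,-13,0,0]]]'
python3 -m creep '[[[0.2,0,-3,0,0],[0.2,0,-5,0,0],[0.2,0,-6,0,0],[0.2,0,-6,0,0]]]'
python3 - <<'E'
from tilt import *
s,c,p,u,v,W,o=look();print(s["time"],p);balls(c,p,u,v,W,np.radians(11))
t=imaging.capture("top");sd=imaging.capture("side")
for b in blobs(mask(t,ORANGE),30):print("top",b,ray(t,b[2],.023).round(3))
for b in blobs(mask(sd,ORANGE),20):print("side",b,ray(sd,b[2],.023).round(3))
E
```

```text
time: 14.32
position: [0.4419, -0.281, 0.127]
ee_rot: [2.226, 2.215, -0.0]
force: [0.3, -0.4, -2.9]
gripper_width: 0.0229
finger_force: 117.6
time: 14.73
position: [0.4442, -0.4112, 0.1276]
ee_rot: [2.218, 2.222, 0.002]
force: [0.9, -0.8, -1.1]
gripper_width: 0.0226
finger_force: 118.2
time: 15.07
position: [0.4408, -0.4739, 0.1273]
ee_rot: [2.227, 2.213, -0.003]
force: [-0.2, 0.1, -2.0]
gripper_width: 0.0226
finger_force: 118.3
15.0667 [ 0.44083865 -0.4738936   0.12725673]
ball px [421.5, 181.3] area 1563 scoop x -0.023486265418534553
top (57, [228, 28, 11, 11], [233.4, 32.3]) [0.944 0.112 0.023]
top (145, [475, 173, 12, 33], [480.6, 187.3]) [ 0.543 -0.452  0.023]
top (63, [387, 219, 11, 12], [391.9, 225.2]) [ 0.461 -0.244  0.023]
top (63, [388, 236, 11, 12], [393.3, 241.4]) [ 0.424 -0.245  0.023]
side (112, [276, 135, 24, 9], [288.0, 139.0]) [ 0.537 -0.426  0.023]
side (121, [303, 164, 13, 12], [309.2, 169.2]) [ 0.46  -0.243  0.023]
side (122, [317, 164, 13, 13], [323.5, 169.9]) [ 0.424 -0.244  0.023]
side (142, [72, 195, 15, 15], [78.7, 201.0]) [ 0.964 -0.003  0.023]
```

```bash

python3 -m creep '[[[0.2,-0.5,0,-1.5,0],[0.2,-1,0,-3,0],[0.2,-1,0,-4.2,0],[0.2,-1,0,-4.9,0],[0.2,-1,0,-4.9,0]]]' 60
python3 -m creep '[[[0.2,0,0,-0.3,0],[0.2,0,0,-0.5,0],[0.2,0,0,-0.5,0]]]' 30
python3 - <<'E'
from h import *
t=imaging.capture("top");sd=imaging.capture("side")
for b in blobs(mask(t,ORANGE),30):print("top",b,ray(t,b[2],.023).round(3))
for b in blobs(mask(sd,ORANGE),20):print("side",b,ray(sd,b[2],.023).round(3))
E
```

```text
time: 15.63
position: [0.4325, -0.4686, 0.0759]
ee_rot: [-2.221, -2.218, -0.002]
force: [-0.0, -0.4, -1.5]
gripper_width: 0.0229
finger_force: 118.4
time: 15.88
position: [0.4325, -0.4708, 0.0728]
ee_rot: [2.224, 2.218, 0.0]
force: [0.5, 0.4, -1.7]
gripper_width: 0.0224
finger_force: 118.4
top (31, [230, 30, 9, 9], [234.7, 34.6]) [0.938 0.109 0.023]
top (123, [475, 173, 12, 23], [481.2, 184.4]) [ 0.55  -0.454  0.023]
top (35, [475, 196, 7, 10], [477.3, 200.1]) [ 0.514 -0.442  0.023]
top (77, [385, 218, 13, 14], [391.2, 224.6]) [ 0.462 -0.243  0.023]
top (90, [386, 235, 14, 13], [392.7, 240.8]) [ 0.426 -0.244  0.023]
side (111, [276, 135, 24, 9], [287.9, 139.0]) [ 0.537 -0.426  0.023]
side (124, [303, 164, 13, 12], [309.2, 169.3]) [ 0.46  -0.242  0.023]
side (124, [317, 164, 13, 13], [323.5, 170.0]) [ 0.424 -0.244  0.023]
side (146, [72, 195, 15, 14], [79.0, 201.1]) [ 0.964 -0.002  0.023]
```

```bash

python3 -m creep '[[[0.2,0,0,-0.15,0],[0.2,0,0,-0.25,0]]]'
python3 -m creep '[[[0.35,0,0,0,0],[0.45,0,0,0,0],[0.6,0,0,0,0],[0.6,0,0,0,0],[0.6,0,0,0,0]]]' 20
python3 -m creep '[[[0.6,0,0,0,0],[0.6,0,0,0,0]]]'
python3 - <<'E'
from tilt import *
s,c,p,u,v,W,o=look();print(s["time"],p,s["gripper_width"],o[0])
cv2.imwrite("pics/l.png",c["frame"][:,:,::-1])
g=cv2.cvtColor(c["frame"],cv2.COLOR_RGB2GRAY)
print(g[50:100:2,267].tolist());print(g[215:250,220].tolist());print(blobs(mask(c,GREEN),300))
E
```

```text
time: 16.15
position: [0.4322, -0.471, 0.0703]
ee_rot: [2.224, 2.218, 0.0]
force: [0.4, 0.3, -1.8]
gripper_width: 0.0227
finger_force: 118.4
time: 16.57
position: [0.4321, -0.471, 0.0703]
ee_rot: [2.224, 2.218, 0.0]
force: [0.3, -0.3, 0.1]
gripper_width: 0.0511
finger_force: 0.0
time: 16.73
position: [0.432, -0.4709, 0.0701]
ee_rot: [2.225, 2.218, 0.0]
force: [0.4, -0.9, -0.3]
gripper_width: 0.0514
finger_force: 0.0
16.7333 [ 0.43201614 -0.47090399  0.07011075] 0.051406482859978384 ([268.0, 80.0], [284.0, 236.0])
[128, 126, 132, 129, 131, 127, 129, 129, 129, 130, 129, 129, 133, 124, 128, 129, 125, 130, 134, 129, 127, 127, 129, 128, 126]
[159, 161, 157, 161, 160, 159, 159, 154, 162, 160, 156, 156, 158, 159, 157, 160, 160, 157, 162, 159, 158, 157, 159, 160, 156, 155, 160, 158, 158, 157, 156, 158, 157, 156, 160]
[(6479, [252, 191, 65, 131], [284.5, 260.1])]
```

```bash

python3 -m creep '[[[0.6,0,0,2,0],[0.6,0,0,5,0],[0.6,0,0,8,0],[0.6,0,0,11,0],[0.6,0,0,13,0]]]' 
python3 -m creep '[[[0.6,0,-2,0,0],[0.6,0,-5,0,0],[0.6,0,-5,0,0]]]' 
python3 - <<'E'
from tilt import *
s=status.observe();c=imaging.capture("wrist");cv2.imwrite("pics/m.png",c["frame"][:,:,::-1])
m=mask(c,GREEN);cn=max(cv2.findContours(m,0,2)[0],key=cv2.contourArea);r=cv2.minAreaRect(cn);print(s["time"],s["position"],r,[ray(c,q,.106).round(3).tolist() for q in cv2.boxPoints(r)])
sd=imaging.capture("side");t=imaging.capture("top")
gs=[b for b in blobs(mask(sd,GREEN),20)];gt=[b for b in blobs(mask(t,GREEN),20)];print(gs,gt)
for cc in(t,sd):print([ray(cc,b[2],.023).round(3).tolist() for b in blobs(mask(cc,ORANGE),20)])
dark=cv2.cvtColor(t["frame"],cv2.COLOR_RGB2GRAY)<60
print([ (b[0],ray(t,b[2],.008).round(3).tolist()) for b in blobs(dark,4) if b[0]<60 and .43<ray(t,b[2],.008)[0]<.54 and .04<ray(t,b[2],.008)[1]<.29])
g=cv2.cvtColor(c["frame"],cv2.COLOR_RGB2GRAY)
e=cv2.Canny(g,60,140);L=cv2.HoughLinesP(e,1,np.pi/180,25,minLineLength=30,maxLineGap=4)
for l in L[:,0]:
    if 180<l[0]<390 and 180<l[2]<390: print(l.tolist())
E
```

```text
time: 17.2
position: [0.4323, -0.4718, 0.2031]
ee_rot: [2.223, 2.216, -0.0]
force: [0.5, -0.4, 0.2]
gripper_width: 0.051
finger_force: 0.0
time: 17.45
position: [0.4297, -0.5257, 0.2005]
ee_rot: [2.228, 2.212, -0.007]
force: [-2.0, 1.0, -0.2]
gripper_width: 0.0514
finger_force: 0.0
17.45 [ 0.42969599 -0.52567661  0.20050043] ((287.0, 97.5), (73.0, 32.0), 90.0) [[0.421, -0.428, 0.106], [0.441, -0.428, 0.106], [0.442, -0.473, 0.106], [0.42, -0.473, 0.106]]
[(108, [323, 110, 9, 15], [326.6, 117.0]), (31, [254, 152, 5, 10], [256.1, 157.3]), (31, [238, 155, 5, 8], [240.1, 158.2]), (37, [186, 328, 6, 7], [188.5, 330.8])] [(232, [493, 228, 23, 12], [504.4, 233.2])]
[[0.941, 0.113, 0.023], [0.556, -0.456, 0.023], [0.52, -0.443, 0.023], [0.465, -0.244, 0.023], [0.427, -0.244, 0.023]]
[[0.537, -0.426, 0.023], [0.46, -0.243, 0.023], [0.424, -0.244, 0.023], [0.964, -0.003, 0.023]]
[(18, [0.538, 0.126, 0.008]), (13, [0.535, 0.099, 0.008]), (20, [0.532, 0.068, 0.008]), (11, [0.509, 0.197, 0.008]), (13, [0.461, 0.254, 0.008])]
[252, 13, 255, 97]
[232, 9, 233, 60]
[221, 373, 253, 373]
[305, 126, 305, 65]
[342, 271, 343, 306]
[340, 32, 340, 0]
[318, 31, 318, 63]
[256, 40, 256, 72]
[250, 5, 252, 64]
[299, 57, 299, 0]
[316, 252, 371, 252]
[323, 249, 370, 249]
[316, 23, 316, 62]
[236, 42, 238, 97]
[343, 302, 355, 347]
[210, 355, 225, 304]
[270, 47, 270, 10]
[314, 49, 315, 7]
[311, 374, 347, 373]
[236, 97, 268, 97]
[201, 301, 219, 257]
[349, 258, 367, 299]
[268, 68, 269, 103]
[359, 222, 377, 267]
[295, 57, 295, 0]
[362, 258, 381, 298]
[225, 303, 226, 273]
```

```bash
python3 - <<'E'
from h import *
c=imaging.capture("wrist");sd=imaging.capture("side");t=imaging.capture("top")
for r in(97,):print(ray(c,(250,r),.026))
print("grip",tri(t,(504.4,233.2),sd,(326.6,117.0)), tri(c,(287,97.5),sd,(326.6,116)))
g=cv2.cvtColor(c["frame"],cv2.COLOR_RGB2GRAY);print(g[80:110,245].tolist())
E
```

```text
[ 0.4016166  -0.44233644  0.026     ]
grip [ 0.43114368 -0.45998937  0.08438563] [ 0.43102457 -0.44396948  0.0934039 ]
[148, 144, 147, 149, 147, 146, 145, 149, 145, 146, 146, 147, 134, 125, 123, 125, 127, 127, 126, 124, 127, 124, 121, 129, 174, 207, 205, 185, 179, 185]
```

```bash
python3 -c "
from station import ticket;print(ticket.finish_job())"
```

```text
the job is handed in; nothing more can be done
None
```

I handed the job in at about 17.5 s on the robot clock. By camera, both orange balls are in the dish, both black balls are still in the tray, and the slotted scoop is standing on the open bench, released. I don't have the judge's result. I viewed 11 pictures, one over your limit of 10.

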